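# Press a push-fit lid home in a ratchet bar clamp and release the case

### The arm

A 6-joint arm with a two-finger parallel gripper is mounted at the origin on a cart in front of the work surface, level with it; the furniture and walls round the work are solid. World frame = base frame: x ahead of the robot, y to its left, z up, the work surface at z = 0. Lengths are in m, angles in rad, forces in N, time in s.
With the tool pointing down it reaches from about 0.35 to 0.925 m from the base axis. Payload 6.4 kg.
Tool frame: the origin (TCP) lies on the centre line of the jaws, within the pads' length; the fingertips stand ahead of it and the grasp point (between the pads) lies 2 mm behind it (arm.tips_ahead is the y of the fingertips in the tool frame, in m); y points along the fingers, x is the direction in which the jaws open and shut, and the axes are right-handed (so a half turn about y gives the same grasp; the last joint's range is limited). The gripper opens to 85 mm and grips with 20 to 120 N. Pads are 22 mm wide; open, the fingers measure 114 mm over their backs; the gripper's body (76 mm by 85 mm) begins 54 mm behind the grasp point. The pads swing forward as they close: fully open they stand 13 mm farther back than shut.
Start: joints at [1.139, 0.245, 1.558, -0, 1.339, -0.174], TCP at [0.166, 0.629, 0.248] pointing down, gripper open.
Joint ranges: [-3.13, 3.13], [-1.02, 2.26], [0.13, 2.54], [-0.95, 4.09], [0.21, 2.88], [-2.74, 2.74]. Speed limits (rad/s): [2.57, 2.57, 3.14, 3.14, 3.14, 3.14].

### API

Orientations are given as a unit quaternion [x, y, z, w].
In Python, from workcell import arm gives the robot as it stands. The module is installed in compiled form; this text tells all that it offers. Calls block until the motion is done:
- arm.move_to(position, orientation): joint-space move of the TCP to a pose.
- arm.move_straight(position, speed=0.15, rot=None, until_force=None): straight line of the TCP; rot=None keeps the orientation; speed is the mean speed in m/s. With until_force (N) it stops when the force on the tool has changed by that much, and returns True; else False.
- arm.set_joints(angles): joint-space move.
- arm.set_gripper(opening): opening from 0.0 (shut) to 1.0 (fully open); the grip force is fixed at half the most; returns when the fingers have stopped.
- arm.pause(seconds).
- arm.solve_ik(position, orientation): joint angles nearest the present ones, or None.
- arm.get_state(): the state.
- arm.capture(name): name is "side" or "top" or "wrist"; returns the picture (400x640x3 uint8, red, green, blue); there is no depth.
- arm.camera_params(name): a dict with "camera_matrix" (3x3 intrinsics, pixels), "xyz" and "orientation" of the camera in the world; the wrist camera has in their place "mount" (4x4, takes a point from camera to tool coordinates, whose origin is the TCP and whose axes are the tool frame's). Camera axes: x right, y down, z forward; pixel columns grow to the right and rows downward; lengths in m; the calibration is good to about 2 mm. The wrist camera is an equidistant fisheye: a pixel r from the principal point sees the ray r / f radians off the axis. A picture is of the moment at which its call begins: read the wrist's pose just before it. camera_params takes no time and is no camera call.
A pose or a line that the arm cannot do raises arm.PlanningError and nothing moves.
- arm.sign_off(): hands the job in, once; it reports no verdict.
The state is a dict: "time_s": time; "q": joint angles; "qvel": joint speeds; "tau": joint torques, N m; "tcp_pos": TCP position; "orientation": TCP orientation; "ft_force": force on the tool from outside, world axes, zero at the start; "moment": the same for the moment, N m; "grip_width": opening from 0.0 (shut) to 1.0 (fully open).
Only numpy, scipy, OpenCV 4.12 (cv2) and the standard library are available. Lean on these libraries where they do the work, as an engineer would, in place of code of your own. Each camera call takes 0.05 s, during which the arm holds its last target.

### The job

The instrument case in the clamp press has its lid only started. Pump the orange trigger until the jaw has pushed the lid fully home and the clamp has just firmed up on it (stop by feel, over-squeezing cracks the case), then hold the red release down until the jaw has run all the way back. Stand the closed case upright in the blue tray, set down rather than dropped, and leave the other things on the bench where they lie.

Things in the scene. Friction and masses are not known exactly. Their poses are not given: they have to be found in the camera images.
- press: one-hand ratchet bar clamp screwed flat on a fixed 155 x 300 x 15 mm plywood board. Origin: on the bench under the steel bar; x from pistol grip to jaws (away from the robot at yaw 0), y along the bar from sliding jaw to release, z up. In its frame, mm: board x -47..108, y -170..130; black housing x -18..44, y -34..45, up to z 78; bar 16 wide at x 0, top z 54; jaws x -20..90, up to z 78
- handle_grip (a point): middle of the fixed black pistol grip, a bar 16 mm thick along press y, 28 mm high (z 31..59), from the housing out to press x -112, overhanging the board's front edge; this point is at press (-80, 28, 45) mm, its back at y 36
- trigger_grip (a point): middle of the orange trigger's grip, a bar 10 mm thick along press y, 26 mm high (z 32..58), out to press x -110. At rest this point is at press (-80, -25, 45) mm; its outer face, where it is pushed or pinched, is at y -30, 66 mm from the back of the pistol grip. Pushed towards the pistol grip (press +y) it pumps; it springs back by itself
- lever_pin (a point): upright pin about which the trigger turns, at press (32, -9, 45) mm, 113 mm from trigger_grip. Steady force at trigger_grip along its arc: 5 to 8 N with the jaw free, 9 to 12 N while the jaw drives the lid in (some N more at speed); with the lid home it climbs by about 0.8 N per mm of trigger travel: 14 to 19 N there is firm, above about 21 N the case cracks
- trigger (a joint): angle of the trigger in rad: 0 at rest, 0.34 at its hard stop (38 mm at the grip). The jaw moves 0.28 mm for each mm at the grip, after some 10 mm of slack. A stroke to 0.32 rad or more (36 mm at the grip) and fully back to 0 advances the jaw by one ratchet tooth, 7 mm; let go earlier, the jaw falls back to the tooth it stood on
- bar (a joint): travel of the bar and sliding jaw in m, along press +y: 0 fully open, 0 to 0.014 at the start, grows as the jaw closes. The ratchet holds it at multiples of 0.007. With the case against the fixed jaw and the lid home the jaw touches at about 0.033 to 0.035. While the release is held down a damped spring (6 N) drives it back to 0 in about a second
- bar_pad: the sliding jaw's black rubber pressure pad, 48 x 4 x 50 mm, origin at the middle of its back, axes as the press; at joint bar = 0 its face is at press y -126.8 mm. It gives by 1 mm for every 12 N
- fixed_face (a point): middle of the fixed jaw's face, at press (62, -46, 46) mm; its rubber pad, on a stiff set screw, stands 0 to 1.8 mm further out towards the case. In front of it the case stands on a white plastic bed (top z 18 mm) between two aluminium guide strips along press y, inner sides at x 36 and 88, up to z 24 mm
- release_top (a point): middle of the top of the red release lever, a pad 24 mm (press x) by 34 mm (press y) behind the housing at press (0, 70, 88) mm, 10 mm higher than the housing. Pressed straight down by 5 to 6 mm (about 9 N, up to 12 N when the clamp is tight; hard stop at 6.6 mm) it lifts the pawls off the bar; let go, it springs up and the ratchet catches the bar at the next tooth
- case_mid (a point): centre of the case's light grey base, half-way up, 30 mm above its underside. The case stands on edge: 50 mm wide (press x), 60 mm high, base 34 mm thick along press y plus the 12 mm lid on the sliding jaw's side. Axes as the press at the start. Loose, up to 9 mm short of the fixed jaw, against which the sliding jaw pushes it. 0.18 to 0.30 kg
- lid (a joint): how far the pale push-fit lid (dark panel) stands proud of its seat, in m: 0 fully home, 0.006 to 0.009 at the start. It moves only under about 15 N and stays where it is pressed
- tray: low open blue plastic tray, outside 170 x 130 x 26 mm, walls and floor 3 mm, fixed to the bench; origin at the middle of its underside, x along its 170 mm side, z up
- masking_tape: bystander: roll of masking tape, 96 x 95 x 25 mm; origin at the middle of its underside
- green_plug: bystander: green ten-way terminal plug, 12 x 52 x 11 mm; origin at the middle of its underside, long side along its y
- flux: bystander: round tin with dark red lid, 44 x 44 x 20 mm; origin at the middle of its underside
- solder: bystander: reel of solder wire standing on its flange, 57 x 55 x 46 mm; origin at the middle of its underside
- red_clip: bystander: crocodile clip with red sleeve, 9 x 48 x 10 mm; origin at the middle of its underside, long side along its y
There are look-alikes about, which are no part of the job. What is shaped like the part that bears case_mid but green is not meant.

How it is judged:
On the way, in this order (a step that is already met when the one before it is completed fails the run):
1. the sliding jaw bears on the lid (more than 8 N) while the lid still stands more than 3 mm proud (contact force between bar_pad and case above 8 N and value of joint lid above 0.003 m), for 0.02 s.
2. the lid is home (within 1.5 mm) and bedded firmly by the jaw (more than 26 N) (contact force between bar_pad and case above 26 N and value of joint lid below 0.0015 m), for 0.05 s.
3. released: the jaw is fully back (within 3 mm), the case freed (value of joint bar below 0.003 m and contact force between bar_pad and case below 1 N), for 0.1 s.
At the end, for the whole second after the job is handed in: The case stands upright (within 0.15 rad) and at rest on the floor of the blue tray, its centre within 65 mm of the tray's middle along the long side and 45 mm across; the lid is home within 1.5 mm and the clamp's jaw is fully back within 3 mm (value of joint lid below 0.0015 m and value of joint bar below 0.003 m and x of case_mid in the frame of tray between -0.065 and 0.065 m and y of case_mid in the frame of tray between -0.045 and 0.045 m and height (world z) of case_mid below 0.04 m and angle between case_mid's own z axis and vertical below 0.15 rad and linear speed of case below 0.02 m/s); the robot touches nothing.
It fails at once if the case is cracked: the jaw squeezes it with more than 55 N (contact force between bar_pad and case above 55 N).
It fails at once if the case is dropped: it falls faster than 0.9 m/s with no finger on it (linear speed of case above 0.9 m/s and contact force between the fingers and case below 0.1 N).
It fails at once if a bystander is shifted by more than 30 mm (distance of any of masking_tape, green_plug, flux, solder, red_clip from where it was at the start of the episode above 0.03 m).
It also fails if it takes over 72 s, if anything falls off the work surface, if the arm or the gripper's body presses on something with over 40 N, if the wrist force passes 120 N, or if a joint passes its speed limit or range.

## Working session

There is one attempt and no reset: what is moved stays moved. The work goes in short steps, each a Python script; the robot and the scene stay as the last script left them, time stands still between calls to the robot, and variables do not carry over. Pictures are saved under pics/ and viewed, and the job is handed in when it is done.

```bash
mkdir -p pics; ls; python3 - <<'E'
from workcell import arm
import cv2
s=arm.get_state()
print({k:s[k] for k in s}); print(arm.tips_ahead)
for n in("side","top","wrist"):
    p=arm.camera_params(n); print(n,p)
    im=arm.capture(n); cv2.imwrite(f"pics/{n}0.png",im[:,:,::-1])
print(arm.get_state()['time_s'])
E
```

```text
pics
{'time_s': 0.0, 'q': array([ 1.13893150e+00,  2.45805262e-01,  1.55900569e+00,  1.11800328e-05,
        1.33867430e+00, -1.74081854e-01]), 'qvel': array([-0.00137132, -0.00135045,  0.00078175,  0.00045504,  0.00053   ,
       -0.00070087]), 'tau': array([-7.41647273e-04, -4.29515398e+01, -3.26121604e+01, -1.42785011e-04,
        5.52051308e-03,  4.72485411e-07]), 'tcp_pos': array([0.16547093, 0.62805298, 0.24719039]), 'orientation': array([ 0.56042728,  0.43098957, -0.43217868, -0.55981323]), 'ft_force': array([ 0.43047829, -0.29536485, -0.41756282]), 'moment': array([0.03167086, 0.01015126, 0.00476121]), 'grip_width': 0.9990736689361067}
0.017
side {'camera_matrix': array([[455.72286638,   0.        , 322.0638787 ],
       [  0.        , 455.72286638, 195.80274142],
       [  0.        ,   0.        ,   1.        ]]), 'xyz': array([0.16410734, 1.40390812, 0.79884324]), 'orientation': array([-0.11927785,  0.84961593, -0.50671205,  0.08466684])}
top {'camera_matrix': array([[488.93977321,   0.        , 318.84662335],
       [  0.        , 488.93977321, 196.26018865],
       [  0.        ,   0.        ,   1.        ]]), 'xyz': array([0.46261346, 0.10268023, 1.48347335]), 'orientation': array([-0.69658487,  0.7161699 , -0.0215722 ,  0.03748107])}
wrist {'camera_matrix': array([[309.70691629,   0.        , 314.64727634],
       [  0.        , 309.70691629, 204.53734039],
       [  0.        ,   0.        ,   1.        ]]), 'mount': array([[ 9.99999865e-01,  4.35885354e-05, -5.16960013e-04,
        -4.61173599e-04],
       [ 5.02955082e-04, -3.25800524e-01,  9.45438399e-01,
        -1.26179596e-01],
       [-1.27215568e-04, -9.45438531e-01, -3.25800502e-01,
         8.54102630e-02],
       [ 0.00000000e+00,  0.00000000e+00,  0.00000000e+00,
         1.00000000e+00]])}
0.15
```

View pics/side0.png

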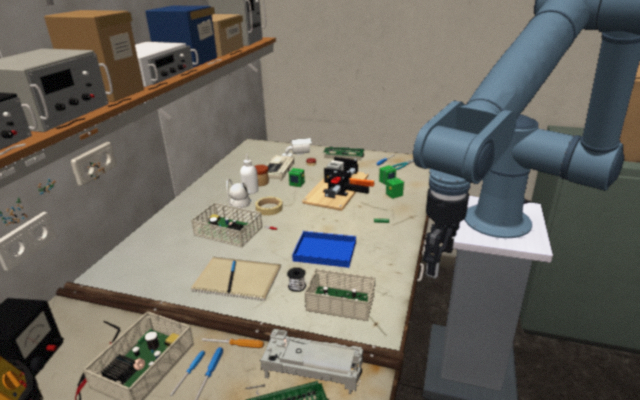

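View pics/top0.png

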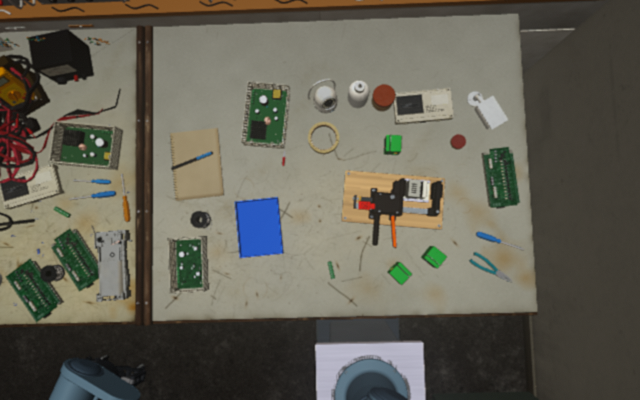

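View pics/wrist0.png

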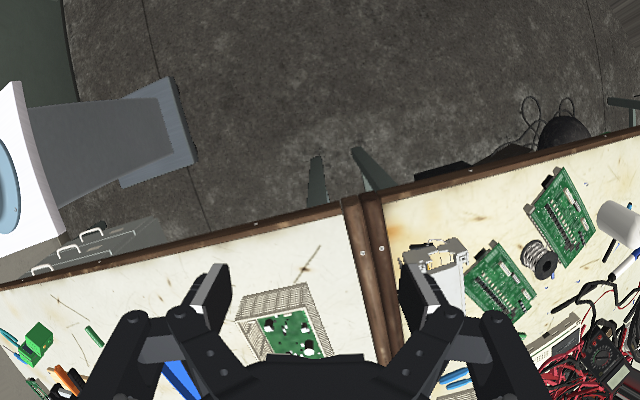

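```bash
cat > h.py <<'E'
import numpy as np, cv2
from scipy.spatial.transform import Rotation as R
from workcell import arm
def ray(cam,u,v):
    p=arm.camera_params(cam);K=p["camera_matrix"]
    d=R.from_quat(p["orientation"]).apply([(u-K[0,2])/K[0,0],(v-K[1,2])/K[1,1],1.])
    return np.array(p["xyz"]),d
def onplane(cam,u,v,z):
    o,d=ray(cam,u,v); return o+d*(z-o[2])/d[2]
def proj(cam,P):
    p=arm.camera_params(cam);K=p["camera_matrix"]
    c=R.from_quat(p["orientation"]).inv().apply(np.asarray(P)-p["xyz"]); c=np.atleast_2d(c)
    return np.c_[K[0,0]*c[:,0]/c[:,2]+K[0,2],K[1,1]*c[:,1]/c[:,2]+K[1,2]]
E
python3 - <<'E'
import cv2
t=cv2.imread("pics/top0.png")
cv2.imwrite("pics/top0c.png",cv2.resize(t[155:295,325:460],None,fx=5,fy=4.2*5/4.2,interpolation=cv2.INTER_CUBIC)[:600])
s=cv2.imread("pics/side0.png")
cv2.imwrite("pics/side0c.png",cv2.resize(s[130:240,280:420],None,fx=5,fy=5,interpolation=cv2.INTER_CUBIC))
E
```

```text
(no output)
```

View pics/top0c.png

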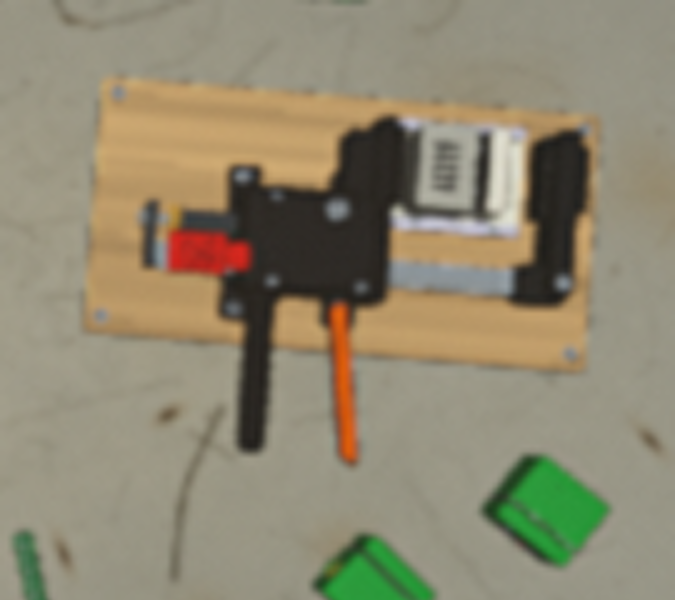

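View pics/side0c.png

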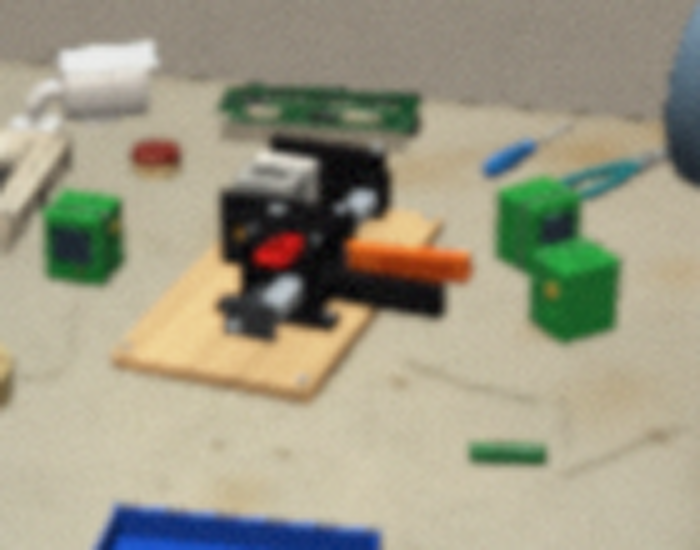

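```bash
python3 - <<'E'
from h import *
t=cv2.imread("pics/top0.png"); hsv=cv2.cvtColor(t,cv2.COLOR_BGR2HSV)
# board: tan mask hull
m=cv2.inRange(hsv,(10,70,120),(25,200,255)); m[:,:330]=0;m[:165]=0;m[235:]=0;m[:,455:]=0
n,l,st,c=cv2.connectedComponentsWithStats(m)
pts=np.argwhere((m>0)&(st[l,4]>60))[:,::-1].astype(np.int32)
r=cv2.minAreaRect(pts); box=cv2.boxPoints(r); print(r,box)
hand=np.array([[345.8,170.6],[445,178.4],[441.8,229.4],[342,221]])
loc=np.array([[108,130],[108,-170],[-47,-170],[-47,130]])/1000
def fit(px):
    W=np.array([onplane("top",u,v,.015)[:2] for u,v in px])
    a=loc-loc.mean(0);b=W-W.mean(0)
    th=np.arctan2((a[:,0]*b[:,1]-a[:,1]*b[:,0]).sum(),(a*b).sum())
    M=np.array([[np.cos(th),-np.sin(th)],[np.sin(th),np.cos(th)]])
    o=W.mean(0)-M@loc.mean(0); return th,o,W-(loc@M.T+o)
o2=[min(box,key=lambda b:np.hypot(*(b-h))) for h in hand]
print(fit(hand)); print(fit(o2))
def P(th,o,p): p=np.array(p)/1000;return np.r_[o[0]+np.cos(th)*p[0]-np.sin(th)*p[1],o[1]+np.sin(th)*p[0]+np.cos(th)*p[1],p[2]]
th,o,_=fit(hand)
s=cv2.imread("pics/side0.png")
def draw(im,cam):
    k=5; 
    for p in [(-80,-25,58),(-80,28,59),(-110,-25,58),(0,70,88),(32,-9,78),(62,-46,78),(108,130,15),(108,-170,15),(-47,-170,15),(-47,130,15)]:
        u=proj(cam,P(th,o,p))[0]; cv2.circle(im,tuple(int(x*k+2) for x in u-off),3,(255,255,0),-1)
off=np.array([325,155]);a=cv2.resize(t[155:275,325:460],None,fx=5,fy=5);draw(a,"top");cv2.imwrite("pics/a.png",a)
off=np.array([280,130]);a=cv2.resize(s[130:240,280:420],None,fx=5,fy=5);draw(a,"side");cv2.imwrite("pics/b.png",a)
# tray
m=cv2.inRange(hsv,(105,150,80),(130,255,255)); m[:,:225]=0;m[:,300:]=0
n,l,st,c=cv2.connectedComponentsWithStats(m);i=1+st[1:,4].argmax()
r=cv2.minAreaRect(np.argwhere(l==i)[:,::-1].astype(np.int32)); 
W=np.array([onplane("top",u,v,.026)[:2] for u,v in cv2.boxPoints(r)]); print("tray",r,W,W.mean(0),np.hypot(*(W[1]-W[0])),np.hypot(*(W[2]-W[1])),np.arctan2(*(W[1]-W[0])[::-1]))
E
```

```text
((392.6492004394531, 203.64125061035156), (100.80813598632812, 60.7971076965332), 4.144623756408691) [[340.17993 230.3174 ]
 [344.57397 169.67928]
 [445.11847 176.9651 ]
 [440.72443 237.60323]]
(np.float64(-0.10981458534304858), array([ 0.54103381, -0.06648601]), array([[-0.00109007, -0.00036765],
       [-0.00075085,  0.00086711],
       [ 0.00077129,  0.00070756],
       [ 0.00106963, -0.00120701]]))
(np.float64(-0.10353084549016228), array([ 0.52970779, -0.06324079]), array([[ 0.01389232, -0.00075976],
       [ 0.0137677 , -0.00350171],
       [-0.01318511,  0.00220913],
       [-0.01447491,  0.00205235]]))
tray ((258.6278076171875, 226.9876251220703), (55.90013885498047, 42.67161560058594), 84.47245788574219) [[0.5774302  0.38682867]
 [0.58614443 0.25884824]
 [0.41998256 0.24608731]
 [0.4111284  0.37281016]] [0.4986714 0.3161436] 0.12827675862193696 0.16665116089229398 -1.5028109314415403
```

View pics/a.png

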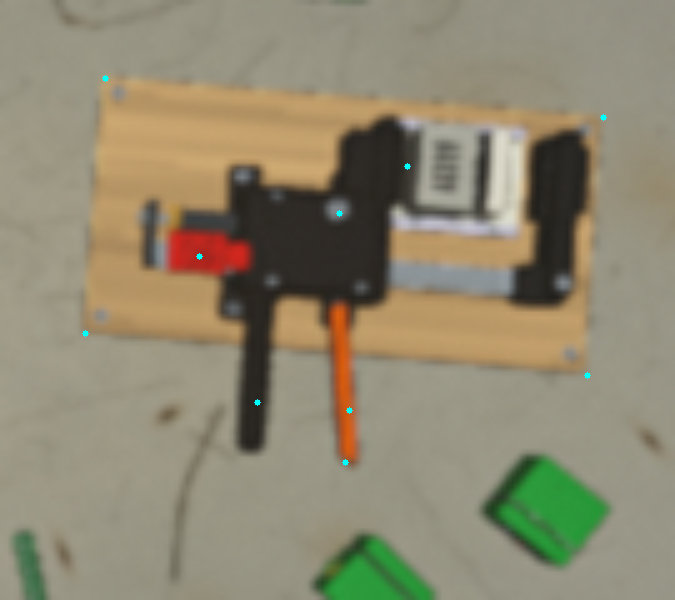

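View pics/b.png

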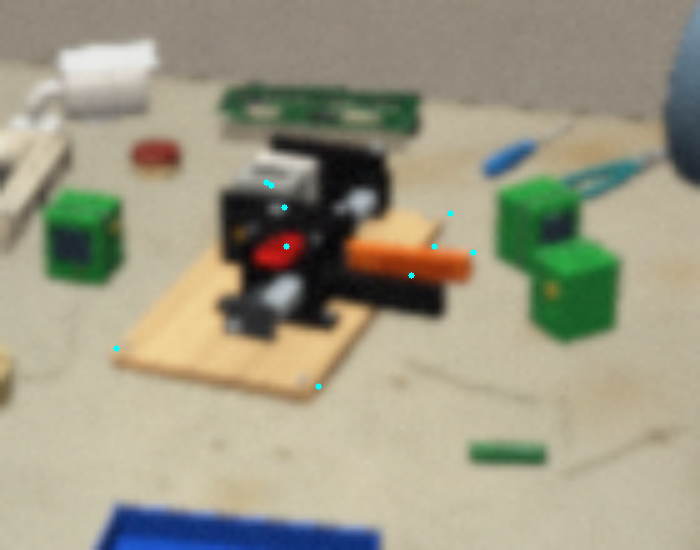

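```bash
cat >> h.py <<'E'
TH=-0.1098; O=np.array([.5410,-.0665])
def P(x,y,z):
    c,s=np.cos(TH),np.sin(TH); return np.array([O[0]+(c*x-s*y)/1e3,O[1]+(s*x+c*y)/1e3,z/1e3])
def Q(yaw,flip=False):
    a=yaw+(np.pi if flip else 0); x=np.array([np.cos(a),np.sin(a),0]);y=np.array([0,0,-1.])
    return R.from_matrix(np.c_[x,y,np.cross(x,y)]).as_quat()
def loc(p):
    c,s=np.cos(TH),np.sin(TH); d=(np.asarray(p)[:2]-O)*1e3; return np.array([c*d[0]+s*d[1],-s*d[0]+c*d[1],p[2]*1e3])
def floc(f):
    c,s=np.cos(TH),np.sin(TH); return np.array([c*f[0]+s*f[1],-s*f[0]+c*f[1],f[2]])
E
python3 - <<'E'
from h import *
print("tool x now",R.from_quat(arm.get_state()["orientation"]).as_matrix())
for f in (0,1):
    for p in [(-80,-55,150),(-80,-55,47),(-80,0,47),(0,70,110),(62,-65,53)]:
        print(f,p,P(*p),np.round(arm.solve_ik(P(*p),Q(TH,f)),2) if arm.solve_ik(P(*p),Q(TH,f)) is not None else None)
    for yy in (0.068,): print("tray",arm.solve_ik([.4987,.316,.05],Q(.068,f)))
E
```

```text
tool x now [[ 2.55019263e-01 -6.80202502e-04 -9.66935734e-01]
 [ 9.66934804e-01 -1.37540455e-03  2.55019985e-01]
 [-1.50339304e-03 -9.99998823e-01  3.06956819e-04]]
0 (-80, -55, 150) [ 0.45545488 -0.11240243  0.15      ] [-0.48 -0.07  2.09 -0.    1.12 -0.37]
0 (-80, -55, 47) [ 0.45545488 -0.11240243  0.047     ] [-0.48  0.12  2.12 -0.    0.9  -0.37]
0 (-80, 0, 47) [ 0.46148176 -0.05773364  0.047     ] [-0.37  0.11  2.13 -0.    0.9  -0.26]
0 (0, 70, 110) [0.54867057 0.00307846 0.11      ] [-0.2   0.18  1.91 -0.    1.05 -0.09]
0 (62, -65, 53) [ 0.59550397 -0.1379025   0.053     ] [-0.41  0.4   1.76 -0.    0.98 -0.3 ]
tray [ 3.72895864e-01  3.64888538e-01  1.81207147e+00 -4.44089210e-16
  9.64632640e-01  3.04895864e-01]
1 (-80, -55, 150) [ 0.45545488 -0.11240243  0.15      ] None
1 (-80, -55, 47) [ 0.45545488 -0.11240243  0.047     ] None
1 (-80, 0, 47) [ 0.46148176 -0.05773364  0.047     ] None
1 (0, 70, 110) [0.54867057 0.00307846 0.11      ] None
1 (62, -65, 53) [ 0.59550397 -0.1379025   0.053     ] None
tray None
```

```bash
python3 - <<'E'
from h import *
arm.set_gripper(0.0)
q=Q(TH+.142)
n=np.array([.1415,-.99])
a=np.array([-80,-30])+n*35
arm.move_to(P(*a,150),q)
arm.move_straight(P(*a,47),speed=.15)
f0=arm.get_state()["ft_force"]
b=np.array([-80,-30])+n*6
r=arm.move_straight(P(*b,47),speed=.02,until_force=2.0)
s=arm.get_state(); print(r,s["time_s"],loc(s["tcp_pos"]),floc(f0),floc(s["ft_force"]),s["grip_width"])
cv2.imwrite("pics/w1.png",arm.capture("wrist")[:,:,::-1])
cv2.imwrite("pics/s1.png",cv2.resize(arm.capture("side")[100:260,250:450,::-1],None,fx=3,fy=3))
E
```

```text
True 5.875 [-78.91435355 -37.61158447  46.94126717] [ 0.62312698 -0.08663647 -0.02939669] [ 0.62309689 -2.26467565  2.18093659] -0.0019283008427785813
```

View pics/w1.png

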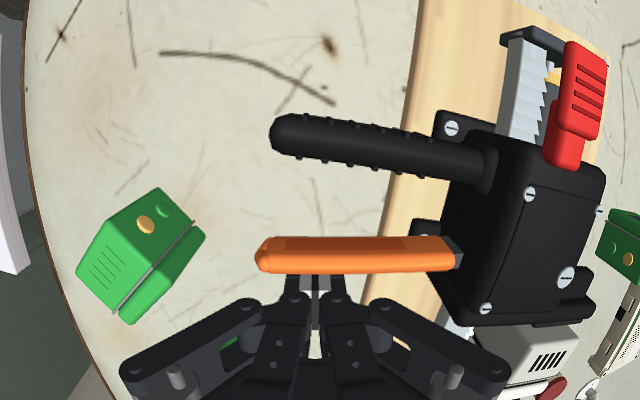

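View pics/s1.png

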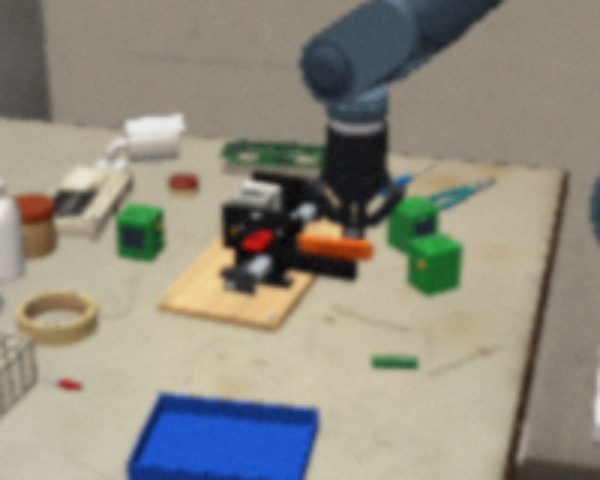

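```bash
cat >> h.py <<'E'
PIN=np.array([32,-9.]); C0=np.array([-79.,-37.6])
def tgt(th,c0=C0):
    v=c0-PIN; c,s=np.cos(th),np.sin(th); return PIN+np.array([c*v[0]+s*v[1],-s*v[0]+c*v[1]])
def go(th,speed,uf=None):
    r=arm.move_straight(P(*tgt(th),47),speed=speed,rot=Q(TH+.142-th),until_force=uf)
    s=arm.get_state(); l=loc(s["tcp_pos"]); f=floc(s["ft_force"])
    v=l[:2]-PIN; a=-(np.arctan2(v[1],v[0])-np.arctan2(*(C0-PIN)[::-1])); a=(a+np.pi)%(2*np.pi)-np.pi
    t=np.array([v[1],-v[0]])/np.hypot(*v)
    print(f"th {th:.3f} act {a:.4f} mm {a*113:.1f} F {-f[:2]@t:.2f} fz {f[2]:.1f} hit {r} t {s['time_s']:.2f}")
    return a*113,-f[:2]@t,r
E
python3 - <<'E'
from h import *
for th in (.06,.12,.18,.24,.30,.32,.338): go(th,.04,25)
cv2.imwrite("pics/t1.png",arm.capture("top")[155:275,325:460,::-1])
go(-.03,.1)
cv2.imwrite("pics/t2.png",arm.capture("top")[155:275,325:460,::-1])
t=np.hstack([cv2.imread(f"pics/t{i}.png") for i in(1,2)]);cv2.imwrite("pics/t12.png",cv2.resize(t,None,fx=2.95,fy=2.95,interpolation=cv2.INTER_CUBIC))
E
```

```text
th 0.060 act 0.0579 mm 6.5 F 3.06 fz -1.5 hit False t 6.28
th 0.120 act 0.1182 mm 13.4 F 3.57 fz 0.1 hit False t 6.61
th 0.180 act 0.1792 mm 20.3 F 3.92 fz 1.0 hit False t 6.93
th 0.240 act 0.2390 mm 27.0 F 5.01 fz 2.2 hit False t 7.26
th 0.300 act 0.2996 mm 33.9 F 4.09 fz 1.7 hit False t 7.58
th 0.320 act 0.3184 mm 36.0 F 4.69 fz 3.0 hit False t 7.83
th 0.338 act 0.3361 mm 38.0 F 5.34 fz 3.1 hit False t 8.08
th -0.030 act -0.0264 mm -3.0 F -0.42 fz -0.2 hit False t 8.70
```

View pics/t12.png

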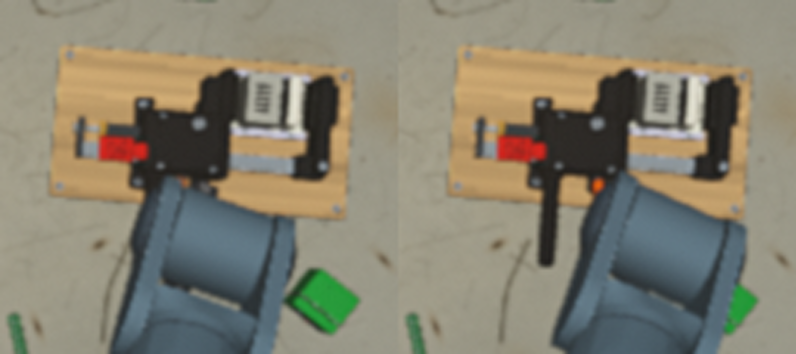

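```bash
cat >> h.py <<'E'
def jaw(im,show=False):
    # bgr full top image; outer edge of sliding jaw at press x=40..70, z 78: first y (from outside) where dark
    ys=np.arange(-185,-85,.5); out=[]
    acc=np.zeros(len(ys))
    for x in (45,52,60,67):
        uv=proj("top",np.array([P(x,y,78) for y in ys])).astype(np.float32)
        acc+=cv2.remap(cv2.cvtColor(im,cv2.COLOR_BGR2GRAY),uv[:,0].reshape(-1,1),uv[:,1].reshape(-1,1),cv2.INTER_LINEAR).ravel()/4
    d=acc<80
    i=np.argmax(d); j=i+np.argmax(~d[i:]); 
    return ys[i],ys[j],np.round(acc[::8])
E
python3 - <<'E'
from h import *
z=cv2.imread("pics/top0.png"); print(jaw(z))
for i in(1,2):
    b=z.copy(); b[155:275,325:460]=cv2.imread(f"pics/t{i}.png"); print(jaw(b))
E
```

```text
(np.float64(-148.0), np.float64(-116.0), array([140., 141., 142., 143., 144., 144., 144., 145., 137.,  88.,  43.,
        39.,  41.,  38.,  37.,  39.,  33.,  62., 152., 208., 198., 204.,
       211., 142.,  55.]))
(np.float64(-139.5), np.float64(-108.0), array([143., 144., 144., 145., 146., 147., 146., 147., 152., 164., 158.,
       104.,  45.,  38.,  41.,  40.,  37.,  40.,  34.,  62., 153., 210.,
       214., 145.,  56.]))
(np.float64(-141.0), np.float64(-110.0), array([143., 144., 144., 145., 146., 147., 148., 146., 153., 164., 145.,
        76.,  38.,  40.,  41.,  37.,  38.,  38.,  40., 115., 184., 210.,
       214., 145.,  56.]))
```

```bash
python3 - <<'E'
from h import *
for th in (.08,.14,.2,.26,.30,.32,.338): go(th,.04,20)
print(jaw(arm.capture("top")[:,:,::-1])[:2])
go(-.03,.1)
arm.pause(.1)
im=arm.capture("top")[:,:,::-1]; print(jaw(im)[:2])
cv2.imwrite("pics/t3.png",cv2.resize(im[155:275,325:460],None,fx=5,fy=5,interpolation=cv2.INTER_CUBIC))
E
```

```text
th 0.080 act 0.0795 mm 9.0 F 4.51 fz -1.7 hit False t 9.22
th 0.140 act 0.1389 mm 15.7 F 4.22 fz 0.3 hit False t 9.54
th 0.200 act 0.1993 mm 22.5 F 3.24 fz -0.2 hit False t 9.87
th 0.260 act 0.2590 mm 29.3 F 4.56 fz 1.7 hit False t 10.19
th 0.300 act 0.2988 mm 33.8 F 4.77 fz 1.8 hit False t 10.46
th 0.320 act 0.3180 mm 35.9 F 4.27 fz 2.3 hit False t 10.71
th 0.338 act 0.3357 mm 37.9 F 4.91 fz 1.1 hit False t 10.96
(np.float64(-132.0), np.float64(-106.0))
th -0.030 act -0.0271 mm -3.1 F 0.06 fz -1.3 hit False t 11.57
(np.float64(-134.5), np.float64(-106.0))
```

View pics/t3.png

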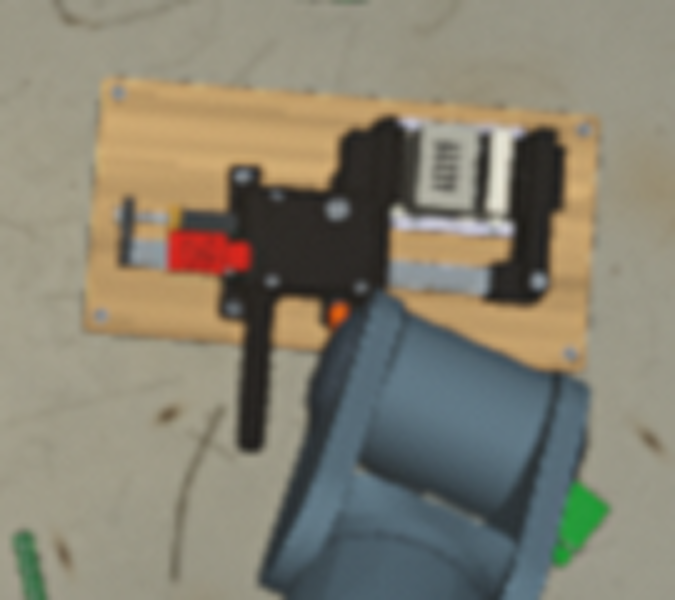

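```bash
cat >> h.py <<'E'
def stroke(Fstop=15.5,sp=.03):
    th=.08; log=[]
    go(th,.05,10)
    while th<.3385:
        th=min(th+.02,.339); d,F,r=go(th,sp,9)
        if F>Fstop-3.5: arm.pause(.1); s=arm.get_state(); print("   settle",floc(s["ft_force"]))
        if F>Fstop: print("STOP"); return True,th
    return False,th
E
python3 - <<'E'
from h import *
r,th=stroke()
print(jaw(arm.capture("top")[:,:,::-1])[:2])
if not r:
    go(-.03,.1); arm.pause(.1)
im=arm.capture("top")[:,:,::-1]; print(jaw(im)[:2])
cv2.imwrite("pics/t4.png",cv2.resize(im[155:275,325:460],None,fx=5,fy=5,interpolation=cv2.INTER_CUBIC))
E
```

```text
th 0.080 act 0.0778 mm 8.8 F 5.33 fz -0.9 hit False t 12.12
th 0.100 act 0.0971 mm 11.0 F 4.38 fz -0.1 hit False t 12.38
th 0.120 act 0.1181 mm 13.3 F 3.83 fz 0.0 hit False t 12.62
th 0.140 act 0.1391 mm 15.7 F 4.47 fz -0.1 hit False t 12.88
th 0.160 act 0.1594 mm 18.0 F 3.99 fz 1.1 hit False t 13.12
th 0.180 act 0.1795 mm 20.3 F 4.88 fz 1.6 hit False t 13.38
th 0.200 act 0.1993 mm 22.5 F 4.08 fz 1.1 hit False t 13.62
th 0.220 act 0.2195 mm 24.8 F 4.54 fz 1.1 hit False t 13.88
th 0.240 act 0.2395 mm 27.1 F 4.67 fz 2.5 hit False t 14.12
th 0.260 act 0.2595 mm 29.3 F 4.28 fz 2.1 hit False t 14.38
th 0.280 act 0.2790 mm 31.5 F 6.69 fz 1.4 hit False t 14.62
th 0.300 act 0.2996 mm 33.9 F 5.03 fz 2.3 hit False t 14.88
th 0.320 act 0.3193 mm 36.1 F 4.71 fz 3.1 hit False t 15.12
th 0.339 act 0.3380 mm 38.2 F 5.97 fz 2.8 hit False t 15.38
(np.float64(-125.5), np.float64(-103.5))
th -0.030 act -0.0243 mm -2.7 F 0.24 fz 0.6 hit False t 15.99
(np.float64(-127.0), np.float64(-103.5))
```

View pics/t4.png

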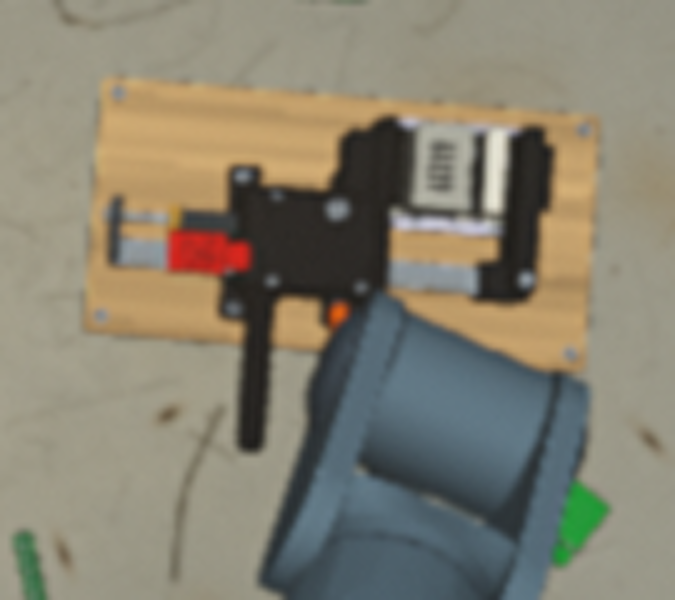

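```bash
python3 - <<'E'
from h import *
r,th=stroke(14.)
print(jaw(arm.capture("top")[:,:,::-1])[:2])
if not r:
    go(-.03,.1); arm.pause(.1)
im=arm.capture("top")[:,:,::-1]; print(jaw(im)[:2])
cv2.imwrite("pics/t5.png",cv2.resize(im[155:275,325:460],None,fx=5,fy=5,interpolation=cv2.INTER_CUBIC))
E
```

```text
th 0.080 act 0.0779 mm 8.8 F 4.61 fz -1.1 hit False t 16.54
th 0.100 act 0.0969 mm 10.9 F 4.75 fz -1.6 hit False t 16.79
th 0.120 act 0.1184 mm 13.4 F 3.51 fz -1.9 hit False t 17.04
th 0.140 act 0.1384 mm 15.6 F 5.05 fz -0.1 hit False t 17.29
th 0.160 act 0.1586 mm 17.9 F 5.10 fz -0.3 hit False t 17.54
th 0.180 act 0.1785 mm 20.2 F 5.42 fz 0.9 hit False t 17.79
th 0.200 act 0.1987 mm 22.5 F 4.92 fz 1.7 hit False t 18.04
th 0.220 act 0.2187 mm 24.7 F 4.69 fz 1.7 hit False t 18.29
th 0.240 act 0.2388 mm 27.0 F 5.67 fz 2.0 hit False t 18.54
th 0.260 act 0.2587 mm 29.2 F 5.70 fz 2.8 hit False t 18.79
th 0.280 act 0.2778 mm 31.4 F 5.97 fz 2.5 hit False t 19.04
th 0.300 act 0.2967 mm 33.5 F 7.61 fz 3.0 hit False t 19.29
th 0.320 act 0.3147 mm 35.6 F 8.08 fz 3.9 hit False t 19.54
th 0.339 act 0.3324 mm 37.6 F 9.08 fz 3.4 hit False t 19.79
(np.float64(-119.5), np.float64(-99.0))
th -0.030 act -0.0243 mm -2.7 F -0.03 fz -0.2 hit False t 20.41
(np.float64(-120.5), np.float64(-99.0))
```

View pics/t5.png

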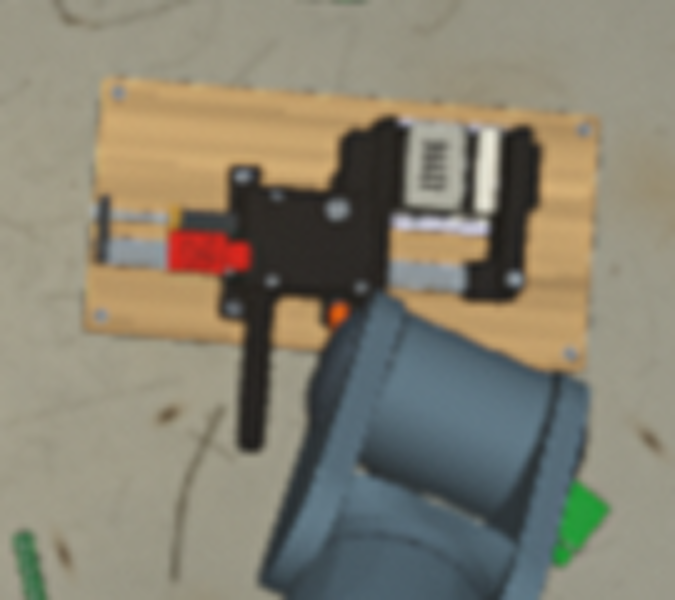

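```bash
python3 - <<'E'
from h import *
r,th=stroke(14.)
print(jaw(arm.capture("top")[:,:,::-1])[:2])
if not r:
    go(-.03,.1); arm.pause(.1)
im=arm.capture("top")[:,:,::-1]; print(jaw(im)[:2])
cv2.imwrite("pics/t6.png",cv2.resize(im[155:275,325:460],None,fx=5,fy=5,interpolation=cv2.INTER_CUBIC))
E
```

```text
th 0.080 act 0.0757 mm 8.6 F 5.66 fz -1.9 hit False t 20.96
th 0.100 act 0.0925 mm 10.5 F 6.80 fz -2.1 hit False t 21.21
th 0.120 act 0.1100 mm 12.4 F 8.17 fz -0.9 hit False t 21.46
th 0.140 act 0.1300 mm 14.7 F 8.71 fz -1.2 hit False t 21.71
th 0.160 act 0.1501 mm 17.0 F 8.89 fz -0.7 hit False t 21.96
th 0.180 act 0.1702 mm 19.2 F 8.47 fz 0.7 hit False t 22.21
th 0.200 act 0.1906 mm 21.5 F 8.12 fz -0.1 hit False t 22.46
th 0.220 act 0.2107 mm 23.8 F 9.90 fz 0.6 hit False t 22.71
th 0.240 act 0.2307 mm 26.1 F 8.21 fz 0.0 hit False t 22.96
th 0.260 act 0.2509 mm 28.4 F 9.55 fz 2.1 hit False t 23.21
th 0.280 act 0.2710 mm 30.6 F 9.06 fz 2.6 hit False t 23.46
th 0.300 act 0.2912 mm 32.9 F 9.35 fz 2.1 hit False t 23.71
th 0.320 act 0.3115 mm 35.2 F 7.95 fz 2.9 hit False t 23.96
th 0.339 act 0.3287 mm 37.1 F 9.47 fz 3.3 hit False t 24.21
(np.float64(-112.5), np.float64(-92.5))
th -0.030 act -0.0259 mm -2.9 F 0.70 fz -0.4 hit False t 24.82
(np.float64(-113.5), np.float64(-92.5))
```

View pics/t6.png

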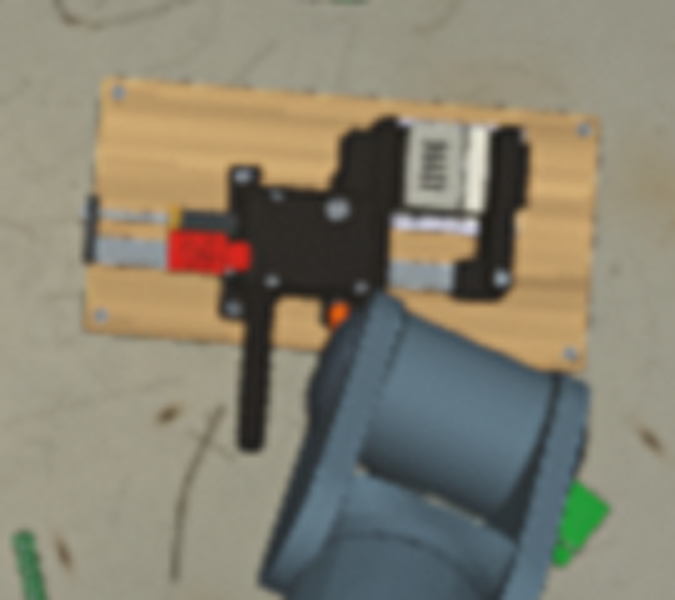

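```bash
cat >> h.py <<'E'
def favg(n=6):
    F=[]
    for _ in range(n):
        arm.pause(.04); s=arm.get_state(); f=floc(s["ft_force"]); v=loc(s["tcp_pos"])[:2]-PIN
        F.append(-f[:2]@(np.array([v[1],-v[0]])/np.hypot(*v)))
    return np.mean(F),np.std(F)
E
python3 - <<'E'
from h import *
go(.06,.05,10); th=.06
while th<.335:
    th+=.01; d,F,r=go(th,.03,9)
    if F>10.5:
        m,sd=favg(); print("   avg",m,sd)
        if m>=14: print("FIRM"); break
arm.pause(.2); print(favg(),arm.get_state()["time_s"])
im=arm.capture("top")[:,:,::-1]; print(jaw(im)[:2])
E
```

```text
th 0.060 act 0.0574 mm 6.5 F 4.63 fz -0.6 hit False t 25.33
th 0.070 act 0.0643 mm 7.3 F 5.26 fz -2.1 hit False t 25.58
th 0.080 act 0.0720 mm 8.1 F 6.36 fz -1.1 hit False t 25.83
th 0.090 act 0.0803 mm 9.1 F 8.61 fz -1.4 hit False t 26.08
th 0.100 act 0.0892 mm 10.1 F 8.62 fz -1.6 hit False t 26.33
th 0.110 act 0.0980 mm 11.1 F 9.37 fz -1.7 hit False t 26.58
th 0.120 act 0.1067 mm 12.1 F 10.05 fz -1.2 hit False t 26.83
th 0.130 act 0.1158 mm 13.1 F 10.05 fz -0.8 hit False t 27.08
th 0.140 act 0.1248 mm 14.1 F 11.39 fz -1.4 hit False t 27.33
   avg 11.170837993625213 0.3522624784833886
th 0.150 act 0.1338 mm 15.1 F 11.98 fz -2.3 hit False t 27.83
   avg 11.61167459485012 0.47875151740035066
th 0.160 act 0.1429 mm 16.2 F 12.22 fz -2.2 hit False t 28.33
   avg 12.327238965649778 0.38334234623
th 0.170 act 0.1521 mm 17.2 F 12.98 fz -0.2 hit False t 28.83
   avg 13.351790555702962 0.3465931602631186
th 0.180 act 0.1611 mm 18.2 F 13.62 fz -0.8 hit False t 29.33
   avg 13.750091672754069 0.7279848128100844
th 0.190 act 0.1704 mm 19.3 F 13.65 fz -0.1 hit False t 29.83
   avg 14.421387816963417 0.39341546038619857
FIRM
(np.float64(14.399879725311676), np.float64(0.3967438023163786)) 30.5333
(np.float64(-111.0), np.float64(-92.5))
```

```bash
python3 - <<'E'
from h import *
go(-.06,.1)
s=arm.get_state(); l=loc(s["tcp_pos"])
arm.move_straight(P(l[0],l[1]-6,140),speed=.25)
arm.move_to(P(0,70,125),Q(TH))
r=arm.move_straight(P(0,70,97),speed=.03,until_force=3)
s=arm.get_state(); z0=loc(s["tcp_pos"]); print(r,z0,floc(s["ft_force"]),s["time_s"])
r=arm.move_straight(P(0,70,z0[2]-6.8),speed=.02,until_force=22)
s=arm.get_state(); print(r,loc(s["tcp_pos"]),floc(s["ft_force"]))
for i in range(3):
    arm.pause(.5); s=arm.get_state(); print(loc(s["tcp_pos"]),floc(s["ft_force"]))
im=arm.capture("top")[:,:,::-1]; print(jaw(im)[:2],s["time_s"])
cv2.imwrite("pics/t7.png",cv2.resize(im[155:275,325:460],None,fx=5,fy=5,interpolation=cv2.INTER_CUBIC))
E
```

```text
th -0.060 act -0.0562 mm -6.4 F -0.27 fz 0.4 hit False t 31.02
True [-6.43561074e-02  6.98728485e+01  1.04595992e+02] [-1.87221221  0.37040099  5.79319412] 32.85
False [  0.6996428   70.92549295 100.31341453] [-7.17826013  3.22597554 18.31544332]
[  0.70614821  70.94652155 100.32312781] [-7.29883101  4.77162445 17.63846804]
[  0.67984826  70.94711406 100.30236059] [-7.5607366   5.02636648 17.64006584]
[  0.68375749  70.93373332 100.29395892] [-7.20351449  4.20338608 18.02408252]
(np.float64(-148.0), np.float64(-116.0)) 34.8083
```

View pics/t7.png

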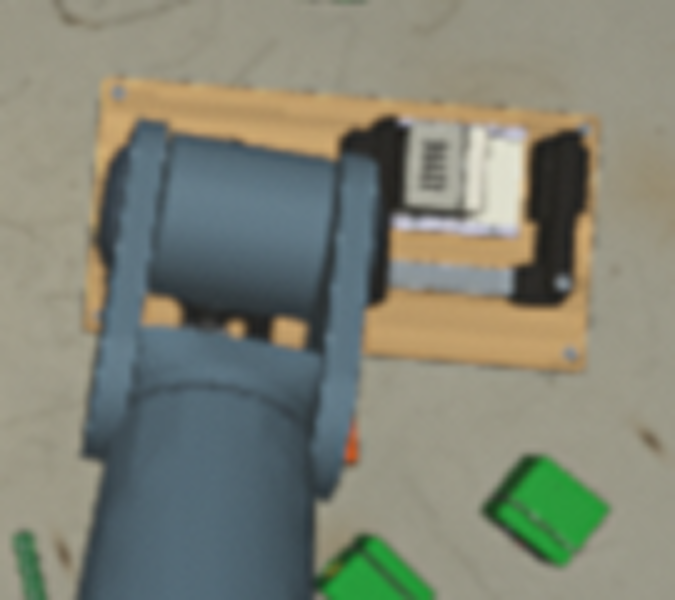

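```bash
python3 - <<'E'
from h import *
print(loc(onplane("top",412.2,188.4,.078)))
s=arm.get_state(); l=loc(s["tcp_pos"])
arm.move_straight(P(0,70,150),speed=.2)
arm.set_gripper(.8)
arm.move_to(P(62,-65,150),Q(TH))
cv2.imwrite("pics/w2.png",arm.capture("wrist")[:,:,::-1])
print(arm.get_state()["time_s"],arm.get_state()["grip_width"])
E
```

```text
[ 62.03695252 -63.39839063  78.        ]
36.6167 0.801100101109168
```

View pics/w2.png

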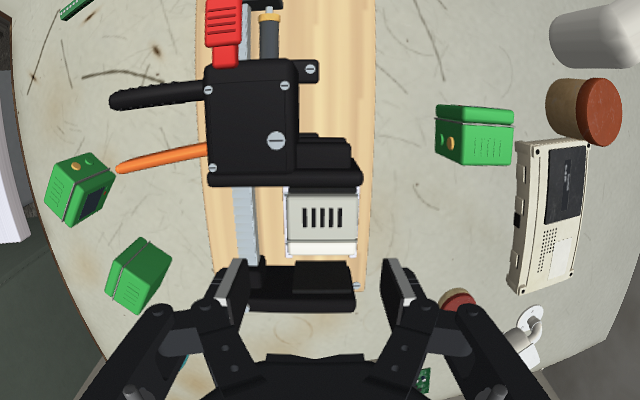

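```bash
python3 - <<'E'
from h import *
r=arm.move_straight(P(62,-64,53),speed=.1,until_force=8)
s=arm.get_state(); print(r,loc(s["tcp_pos"]),floc(s["ft_force"]))
if not r:
    arm.set_gripper(0.3)
    s=arm.get_state(); print("w",s["grip_width"]*85,floc(s["ft_force"]),s["time_s"])
    cv2.imwrite("pics/w3.png",arm.capture("wrist")[:,:,::-1])
E
```

```text
False [ 62.68896403 -64.1925744   53.87657069] [-0.61549959 -0.41063209 -0.316329  ]
w 49.18752787664168 [7.13915974 0.69949542 1.51568409] 38.025
```

View pics/w3.png

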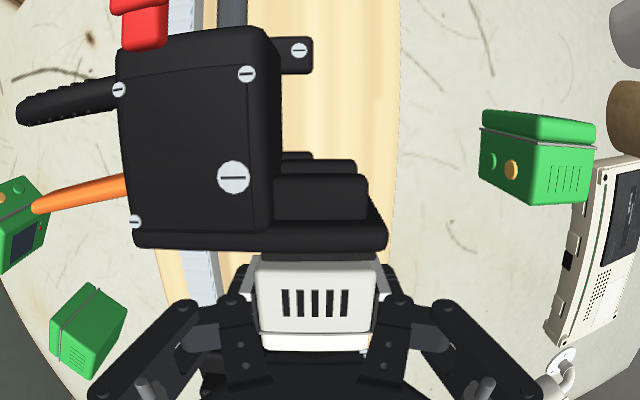

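```bash
python3 - <<'E'
from h import *
arm.move_straight(P(62,-64,165),speed=.12)
s=arm.get_state(); print("w",s["grip_width"]*85,s["ft_force"],s["time_s"])
arm.move_to([.4987,.316,.15],Q(.072))
cv2.imwrite("pics/w4.png",arm.capture("wrist")[:,:,::-1])
t=arm.capture("top")[:,:,::-1];cv2.imwrite("pics/t8.png",cv2.resize(t[150:290,190:460],None,fx=2.9,fy=2.9)); print(jaw(t)[:2])
s=arm.get_state(); print(s["time_s"],s["tcp_pos"])
E
```

```text
w 49.522662012815175 [-0.63194658  0.43823605 -2.86899108] 39.1583
(np.float64(-148.0), np.float64(-116.0))
40.95 [0.49941887 0.31513084 0.15009828]
```

View pics/w4.png

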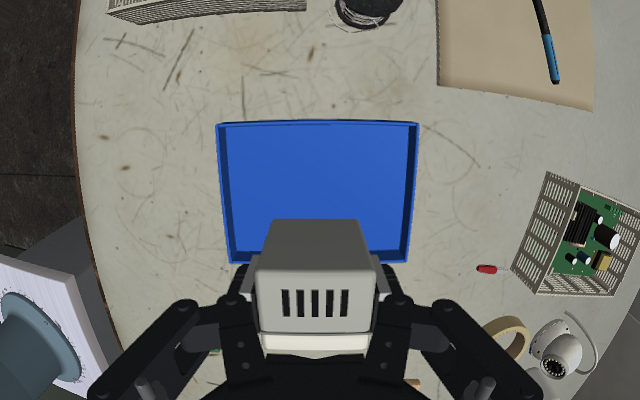

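View pics/t8.png

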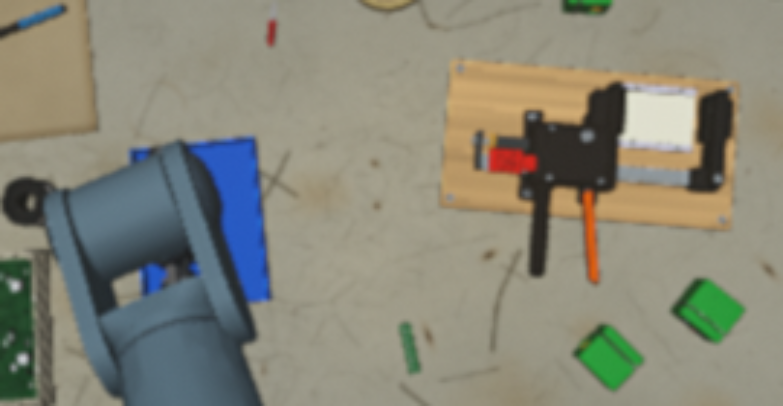

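```bash
python3 - <<'E'
from h import *
arm.move_straight([.4987,.316,.055],speed=.12)
r=arm.move_straight([.4987,.316,.033],speed=.02,until_force=4)
s=arm.get_state(); print(r,s["tcp_pos"],s["ft_force"],s["time_s"])
arm.pause(.2)
arm.set_gripper(.78); arm.pause(.2)
p=arm.get_state()["tcp_pos"]
arm.move_straight([p[0],p[1],.22],speed=.15)
arm.move_to([.40,.10,.30],Q(0))
im=arm.capture("top")[:,:,::-1];cv2.imwrite("pics/t9.png",cv2.resize(im[150:290,190:460],None,fx=2.9,fy=2.9)); print(jaw(im)[:2])
im=arm.capture("side")[:,:,::-1];cv2.imwrite("pics/s9.png",cv2.resize(im[130:290,190:420],None,fx=3.4,fy=3.4))
print(arm.get_state()["time_s"])
E
```

```text
True [0.4986538  0.31597814 0.04033915] [-0.60421525  0.95503751  4.78107818] 42.6333
(np.float64(-148.0), np.float64(-116.0))
45.7917
```

View pics/t9.png

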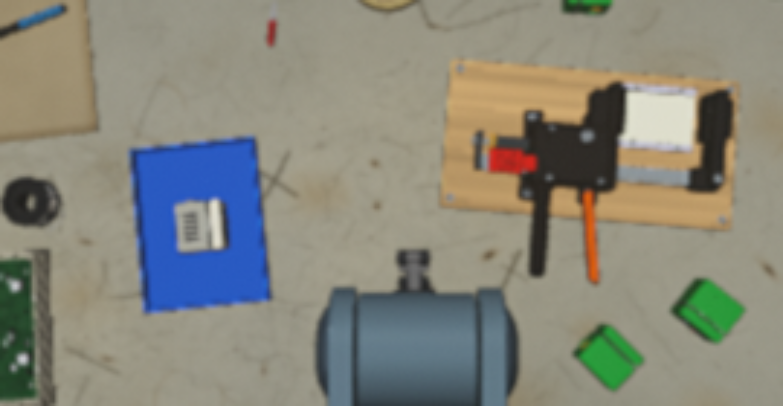

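View pics/s9.png

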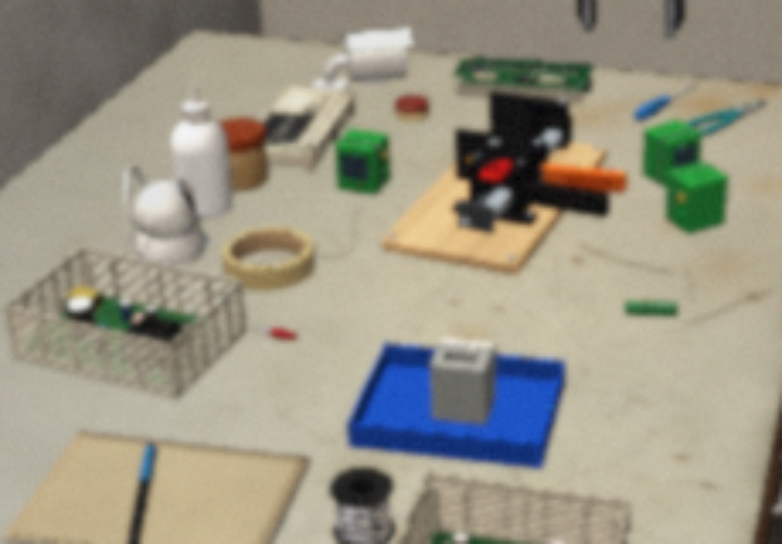

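```bash
python3 - <<'E'
from h import *
arm.move_to([.50,.24,.22],Q(.072))
im=arm.capture("wrist")[:,:,::-1];cv2.imwrite("pics/w9.png",im); cv2.imwrite("pics/w9c.png",cv2.resize(im[150:350,200:430],None,fx=3,fy=3))
print(arm.get_state()["time_s"])
E
```

```text
46.625
```

View pics/w9.png

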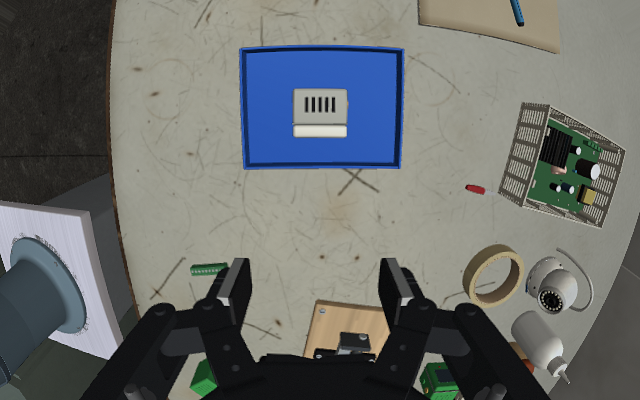

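View pics/w9c.png

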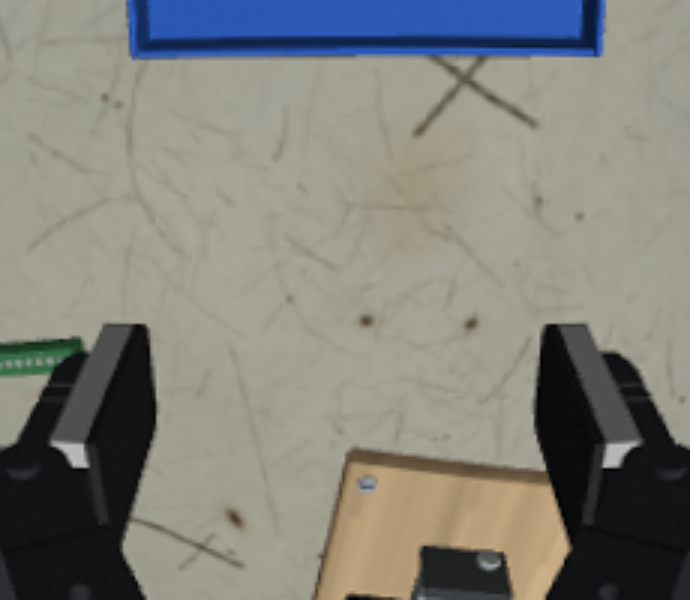

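```bash
python3 - <<'E'
from workcell import arm
arm.pause(.3); print(arm.sign_off(), arm.get_state()["time_s"])
E
```

```text
the job is handed in; nothing more can be done
the job is handed in; nothing more can be done
```

The job is handed in at about 47 s of the 72 s allowed. The closed case stands upright near the middle of the blue tray and the clamp is fully open.

- **Pumping:** I gave five full trigger strokes, which carried the jaw from fully open to its 35 mm ratchet position. A sixth, partial stroke firmed the clamp, and I stopped at a steady 14.4 N. Before that the force had climbed by about 0.7 N per mm. It is near the low end of your 14 to 19 N range. I chose it because my sensor also read low while the lid was going in (about 9 N).
- **Release:** I held the red release down for about 1.5 s. The jaw measured back at exactly its starting position in the top camera, and it read the same after placing.
- **Placing:** I gripped the case across its 50 mm width, lifted it straight out and lowered it slowly until I felt about 4 to 5 N of contact. Then I opened the fingers and backed away.

**Last checks:** The side, top and wrist pictures show the case standing upright. In the wrist picture it is about 55 x 49 pixels, which fits 50 x 45 mm with the lid home; only a thin seam shows. The bystanders looked undisturbed in the pictures; I did not measure their positions. I had no direct reading of the jaw's squeeze on the case or of the lid joint, so "lid home" and "firm" rest on the trigger force and the pictures.

No check failed. One disagreed slightly: the trigger with the jaw free read about 4 to 5 N against the stated 5 to 8 N.

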